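Umbrella cases, heavy end down

TASK

Two grey umbrella cases with a swivelling grip post at mid-length lie on the entry table; each has one heavy end that does not show. Lift each by its post, see which end sags, and lay the case in a bay of its own in the sloping chrome clip holder, flat on both cross-rests between the side clips, a finger's breadth (about 13 mm) above the foot stop, with its heavy end at the low end. Leave both there, released and at rest.

Things in the scene. Friction and masses are not known exactly. Their poses are not given: they have to be found in the camera images.
- case_a: Grey hard plastic umbrella case, 180 mm long (x), 40 wide, 40 high, ends alike, 0.28-0.37 kg; origin: centre of underside, z up. Balance point 40-50 mm off mid-length to +x or -x, unmarked. A square post 18x18 mm at mid-length, 44-105 mm above the underside, swivels 0.35 rad either way on a pin along y, 42 mm up. Lifted by the post, the heavy end sags 0.35 rad; keep fingertips 12 mm clear of the top.
- case_b: The second case, same shape, size, post, origin and axes as case_a; its heavy end may be the other one. The two lie flat with post upright, one left and one right of the holder, turned any way. The post has slight friction, stands by itself and can be gripped across either pair of sides.
- bay_left: Left (+y) bay of the fixed chrome clip holder, sloping 0.35 rad: low and high cross-rests 150 mm apart, foot stop 24 mm high below. Origin: midway between the rests on the plane of their tops, 55 mm above the table; the middle of a case's underside belongs here, 13 mm short of the stop. x: level, to the high end (stop at -x); z up. Side clips 53 mm apart, 18-30 mm high, flared.
- bay_right: Right (-y) bay, the same as the left one in size, slope, origin and axes; the bays are parallel, 85 mm apart centre to centre. With a case's heavy end at the foot, the bay's low rest carries 1.8 N or more; the wrong way round, under 1.2 N.
Not all that is in view belongs to the job. What is shaped like the case_b but green or purple is not meant.

How it is judged:
By the outcome, as a careful person would: the job done as asked, in the order asked, and still so for the second after the job is handed in, with the robot touching nothing.
It also fails if it takes over 69 s, if anything falls off the work surface, if the arm or the gripper's body presses on something with over 40 N, if the wrist force passes 120 N, or if a joint passes its speed limit or range.

ROBOT

A 6-joint arm with a two-finger parallel gripper is mounted at the origin on the work surface. World frame = base frame: x ahead of the robot, y to its left, z up, the work surface at z = 0. Lengths are in mm, angles in degrees, forces in N, time in s.
With the tool pointing down it reaches from about 300 to 850 mm from the base axis. Payload 4.2 kg.
Tool frame: the origin (TCP) lies on the centre line of the jaws, within the pads' length; the fingertips stand 11 mm ahead of it and the grasp point (between the pads) lies 8 mm behind it; z points along the fingers, y is the line along which they close (so a half turn about z gives the same grasp; the last joint's range is limited). The gripper opens to 91 mm and grips with 3 to 60 N. Pads are 32 mm wide; open, the fingers measure 118 mm over their backs; the gripper's body (76 mm by 178 mm) begins 60 mm behind the grasp point.
Start: joints at [63.426, 18.312, 89.639, -0, 72.044, -1.146], TCP at [246.894, 519.312, 224.976] pointing down, gripper open.
Joint ranges: [-177.97, 177.97], [-48.28, 115.42], [12.27, 149.76], [-77.06, 257.06], [2.81, 150.46], [-146.56, 146.56]. Speed limits (degrees/s): [147.25, 147.25, 180, 180, 180, 180].

INTERFACE

Orientations are given as [roll, pitch, yaw] about the fixed x, y, z axes, in that order (R = Rz(yaw) Ry(pitch) Rx(roll)).
In Python, from workcell import env, grab_frame, camera_model, models gives the robot as it stands.
- The arm moves only by the shell command python3 -m crank 'ROWS' [FORCE]. ROWS is text: rows parted by semicolons, each of 7 numbers parted by spaces: the closure, from -1 (fully open) to 1 (shut), so that 0 is half open, then the shift along the tool's x, y, z in mm, then the turn, a rotation vector about the tool's x, y, z in degrees. A call has 1 to 10 rows; each row shifts and turns the commanded pose from where the row before left it, along the tool's axes as they then stand; what a row does not reach is not made up. A row lasts 1/8 s, in which the tool goes at most 62.5 mm and 10.7 degrees, less where a joint would pass 70% of its speed; a pose out of reach is approached as far as the arm can. A call is refused whole if a number of a shift passes 62.5 or a number of a turn 10.7, either way. A call with a gripper value outside its range is refused whole. The fingers move at their own pace and stop on an object; FORCE is the grip in N (left out, the last holds). Time passes only in rows, so rows that do not move let the fingers close. It gives the time, the measured TCP pose, the force, the opening and the grip force at its end, in the units of the state.
- env.state(): the state, without advancing time (a new reading comes with each control period).
- grab_frame(name): name is "side" or "top" or "wrist"; returns the picture (384x512x3 uint8, blue, green, red); there is no depth.
- camera_model(name): a dict with "K" (3x3 intrinsics, pixels), "k1" (the pictures are not rectified: a ray, as slopes to the right and down, at radius r is drawn at 1 + k1 r^2 times it, then the intrinsics apply), "R" (3x3) and "t" (3): a world point X has camera coordinates R X + t; the wrist camera has in their place "mount" (4x4, takes a point from camera to tool coordinates, whose origin is the TCP and whose axes are the flange's). Camera axes: x right, y down, z forward; pixel columns grow to the right and rows downward; lengths in mm; the calibration is good to about 2 mm. A picture is of the moment at which its call begins: read the wrist's pose just before it. camera_model takes no time and is no camera call.
- env.job_done(): hands the job in; it is judged then, once.
Trained networks look in the newest picture that a camera, given by its name, has taken for a name from the list of things; names that differ only in an ending like _2 or _b are one class to them, and where a whole thing is asked for, a point or a joint stands for the part that bears it (a point fixed in the world has none). Each returns a list of dicts, best first, with "p" (0 to 1); they miss things now and then, are a little off and sometimes report something else, mostly with a low value. They report only what shows in the picture. A call takes as long as a camera call. They do not tell look-alikes from the thing itself.
- models.search_frame(name, camera): "point" ([x, y, z] in mm, in world coordinates, good to about 4 mm: the middle of the surface that is visible of it).
The state is a dict: "time_s": time; "qpos": joint angles; "qvel": joint speeds; "effort": joint torques, N m; "ee_pos": TCP position; "ee_rot": TCP orientation; "force": force on the tool from outside, world axes, zero at the start; "torque": the same for the moment, N m; "gripper_width": finger opening in mm; "gripper_force": force on a finger pad.
Only numpy, scipy, OpenCV 4.12 (cv2) and the standard library are available. Lean on these libraries where they do the work, as an engineer would, in place of code of your own. Each camera call takes 0.05 s, during which the arm holds its last target. There are 200 camera calls.

## Working session

There is one attempt and no reset: what is moved stays moved. The work goes in short steps, Python scripts to look and compute and a shell command to move; the robot and the scene stay as the last step left them, time stands still between calls to the robot, and variables do not carry over. Pictures are saved under pics/ and viewed, at most 10 in all, crops included, and the job is handed in when it is done.

```bash
ls; mkdir -p pics; python3 - <<'E'
from workcell import env, grab_frame, camera_model, models
import cv2,numpy as np
t=grab_frame("top"); 
for n in ["case_a","bay_left","bay_right"]:
    for d in models.search_frame(n,"top"): print(n,d)
s=grab_frame("side")
for n in ["case_a","bay_left"]:
    for d in models.search_frame(n,"side"): print(n,d)
cv2.imwrite("pics/top.png",cv2.resize(t,(800,600)));cv2.imwrite("pics/side.png",s)
for c in ["top","side","wrist"]: print(c,camera_model(c))
print(env.state())
E
```

```text
pics
case_a {'point': [456.6, 251.6, 39.3], 'p': 0.95}
case_a {'point': [495.1, -247.5, 39.9], 'p': 0.63}
case_a {'point': [331.1, 461.4, 43.3], 'p': 0.58}
case_a {'point': [270.9, 235.7, 40.0], 'p': 0.55}
bay_right {'point': [506.7, -57.7, 31.8], 'p': 0.39}
case_a {'point': [459.9, 262.4, 41.7], 'p': 0.8}
case_a {'point': [496.8, -239.1, 31.1], 'p': 0.71}
case_a {'point': [302.8, 235.3, 30.0], 'p': 0.7}
case_a {'point': [330.8, 483.6, 36.8], 'p': 0.64}
top {'K': array([[438.25043933,   0.        , 252.18295683],
       [  0.        , 438.25043933, 193.05547821],
       [  0.        ,   0.        ,   1.        ]]), 'k1': 0.03906847215438876, 'R': array([[ 0.00635537, -0.99959063,  0.02789589],
       [-0.99766227, -0.00823632, -0.06783916],
       [ 0.06804114, -0.02739953, -0.99730621]]), 't': array([  64.61698832,  436.59071405, 1131.44049244])}
side {'K': array([[498.58396473,   0.        , 257.81177712],
       [  0.        , 498.58396473, 189.58628576],
       [  0.        ,   0.        ,   1.        ]]), 'k1': -0.21460617730449275, 'R': array([[-0.99662871, -0.07867091,  0.0232
[... 683 characters left out ...]
        1.00000000e+00]])}
{'time_s': 0.35, 'qpos': array([ 6.34270695e+01,  1.83214063e+01,  8.96519700e+01,  1.08029980e-03,
        7.20447344e+01, -1.14647842e+00]), 'qvel': array([-0.03097596, -0.11047824, -0.08550604,  0.02569269, -0.09928952,
        0.00800815]), 'effort': array([ 4.29213360e-04, -4.11885238e+01, -2.31858391e+01,  7.26219267e-02,
        4.06942971e-02, -7.60509420e-05]), 'ee_pos': array([246.83970303, 519.23045477, 224.79252155]), 'ee_rot': array([-1.79981913e+02, -1.38974332e-03,  1.54573215e+02]), 'force': array([0.88778404, 0.7154227 , 0.43044719]), 'torque': array([ 0.00469079,  0.01535988, -0.01590044]), 'gripper_force': 0.0, 'gripper_width': 91.34690098739395}
```

View pics/top.png

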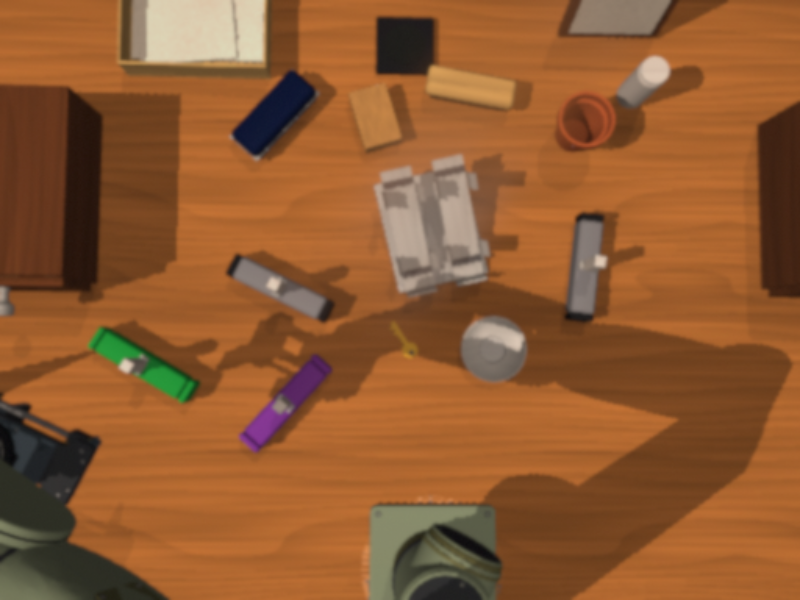

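View pics/side.png

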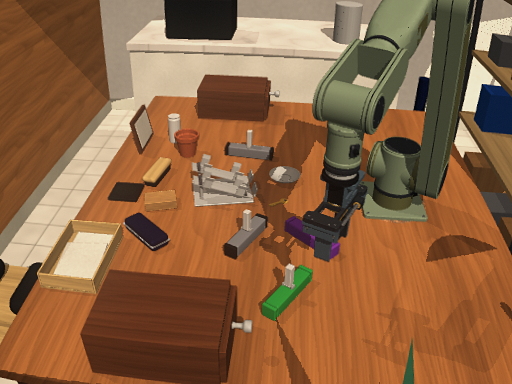

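The top view shows the grey cases at (280,287) and (585,267), the holder at about (432,225), and the purple and green look-alikes at lower left. The side view agrees. I'll work out the positions and then look from the wrist.

```bash
cat > h.py <<'E'
from workcell import env, grab_frame, camera_model, models
import cv2,numpy as np
from scipy.spatial.transform import Rotation as Ro
def cam(name,s=None):
    m=camera_model(name)
    if name!="wrist": return m["K"],m["k1"],m["R"],m["t"]
    s=s or env.state()
    T=np.eye(4);T[:3,:3]=Ro.from_euler("xyz",s["ee_rot"],degrees=True).as_matrix();T[:3,3]=s["ee_pos"]
    C=np.linalg.inv(T@m["mount"]);return m["K"],m["k1"],C[:3,:3],C[:3,3]
def back(c,px,z):
    K,k1,R,t=c
    d=(np.array(px,float)-K[:2,2])/K[0,0];u=d.copy()
    for _ in range(20): u=d/(1+k1*(u@u))
    ray=R.T@np.array([*u,1]);o=-R.T@t
    return o+ray*(z-o[2])/ray[2]
def proj(c,P):
    K,k1,R,t=c;p=R@np.array(P,float)+t;u=p[:2]/p[2];return K[0,0]*u*(1+k1*u@u)+K[:2,2]
def delta(target,yaw,s=None):
    "shift in current tool axes to world target, and turn about tool z (deg) to reach yaw (mod 360), tool down"
    s=s or env.state();R=Ro.from_euler("xyz",s["ee_rot"],degrees=True)
    d=R.inv().apply(np.array(target)-s["ee_pos"])
    w=(R.inv()*Ro.from_euler("xyz",[180,0,yaw],degrees=True)).as_rotvec(degrees=True)
    return d.round(1),w.round(1)
E
python3 - <<'E'
from h import *
c=cam("top");f=512/800
for n,a,b in [("L",(237,267),(322,310)),("R",(590,217),(578,317))]:
    A=back(c,np.array(a)*f,38);B=back(c,np.array(b)*f,38);print(n,A.round(),B.round(),((A+B)/2).round(),np.degrees(np.arctan2(*(B-A)[1::-1])).round(1))
for p in [(385,185),(465,160),(400,293),(487,278)]: print(p,back(c,np.array(p)*f,5).round())
print(delta([430,30,400],180), delta([430,30,400],0))
E
```

```text
L [489. 325.  38.] [420. 186.  38.] [454. 255.  38.] -116.4
R [ 578. -256.   38.] [ 412. -234.   38.] [ 495. -245.   38.] 172.5
(385, 185) [636.  84.   5.]
(465, 160) [681. -52.   5.]
(400, 293) [451.  58.   5.]
(487, 278) [478. -90.   5.]
(array([-375.5, -363.3, -175.1]), array([ -0. ,  -0. , -25.4])) (array([-375.5, -363.3, -175.1]), array([ -0. ,   0. , 154.6]))
```

```bash
python3 -m crank '-1 -48 -35 -5.5 0 0 0;-1 -48 -35 -5.5 0 0 0;-1 -48 -35 -5.5 0 0 0;-1 -48 -35 -5.5 0 0 0;-1 -48 -35 -5.5 0 0 0;-1 -48 -35 -5.5 0 0 0;-1 -48 -35 -5.5 0 0 0;-1 -48 -35 -5.5 0 0 0;-1 -48 -35 -5.5 0 0 0;-1 -48 -35 -5.5 0 0 0'
python3 -m crank '-1 0 0 0 0 0 -8.5;-1 0 0 0 0 0 -8.5;-1 0 0 0 0 0 -8.4;-1 0 0 0 0 0 0;-1 0 0 0 0 0 0'
python3 - <<'E'
from h import *
s=env.state();w=grab_frame("wrist");cv2.imwrite("pics/w1.png",cv2.resize(w,(800,600)));cv2.imwrite("pics/w1raw.png",w)
for n in ["bay_left","bay_right"]:
    for d in models.search_frame(n,"wrist"): print(n,d)
import pickle;pickle.dump(s,open("s1.pkl","wb"))
print(s["time_s"],s["ee_pos"],s["ee_rot"])
E
```

```text
time_s: 1.6
ee_pos: [530.8, -4.7, 280.3]
ee_rot: [180.0, 0.0, 154.6]
force: [-0.1, 1.1, 0.3]
gripper_width: 91.4
gripper_force: 0.0
time_s: 2.22
ee_pos: [530.1, -2.8, 280.0]
ee_rot: [180.0, 0.0, 179.9]
force: [-0.3, -0.4, 0.1]
gripper_width: 91.6
gripper_force: 0.0
bay_left {'point': [488.1, 30.0, 30.4], 'p': 0.83}
bay_right {'point': [507.0, -54.9, 30.9], 'p': 0.66}
2.225 [530.0764401   -2.83822243 279.96462025] [1.79994431e+02 4.15590217e-03 1.79859803e+02]
```

View pics/w1.png

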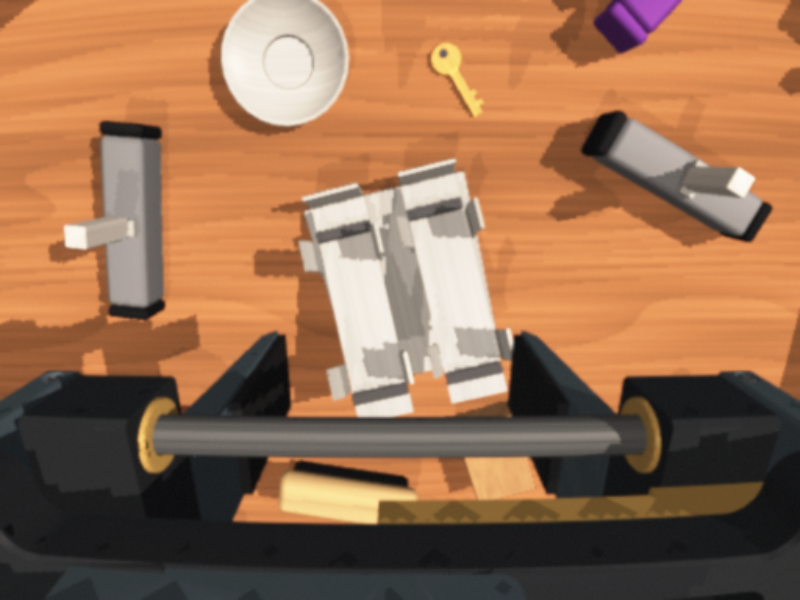

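The wrist view shows the holder with its foot stop at the image top, which is the robot side. The dark rests are near (342,231), (434,209), (382,395) and (474,375). I'll back-project those and the posts, and view an enlarged crop.

```bash
python3 - <<'E'
from h import *
import pickle
s=pickle.load(open("s1.pkl","rb"));c=cam("wrist",s);f=512/800
w=cv2.imread("pics/w1raw.png")
cv2.imwrite("pics/w1c.png",cv2.resize(w[95:275,180:340],None,fx=3.3,fy=3.3,interpolation=cv2.INTER_CUBIC))
P={}
for n,p,z in [("RL",(342,231),29.3),("LL",(434,209),29.3),("RH",(382,395),80.7),("LH",(474,375),80.7),("postL",(741,182),105),("postR",(75,236),105),
 ("Rc1",(104,134),40),("Rc2",(160,137),40),("Rc3",(163,303),40),("Rc4",(109,305),40),("Lc1",(622,115),40),("Lc2",(770,205),40),("Lc3",(586,152),40),("Lc4",(748,240),40)]:
    P[n]=back(c,np.array(p)*f,z);print(n,P[n].round(1))
for b in "RL":
    a,d=P[b+"L"],P[b+"H"];print(b,((a+d)/2).round(1),np.linalg.norm((d-a)[:2]).round(1),np.degrees(np.arctan2((d-a)[1],(d-a)[0])).round(1))
E
```

```text
RL [507.6 -54.4  29.3]
LL [488.2  28.   29.3]
RH [644.2 -18.3  80.7]
LH [625.1  61.7  80.7]
postL [458.5 252.2 105. ]
postR [ 498.  -251.3  105. ]
Rc1 [ 419.7 -256.5   40. ]
Rc2 [ 424.1 -206.2   40. ]
Rc3 [ 571.7 -224.1   40. ]
Rc4 [ 573.6 -278.4   40. ]
Lc1 [407.8 184.2  40. ]
Lc2 [479.7 335.1  40. ]
Lc3 [438.5 155.9  40. ]
Lc4 [512.2 319.2  40. ]
R [575.9 -36.4  55. ] 141.3 14.8
L [556.7  44.9  55. ] 141.0 13.8
```

View pics/w1c.png

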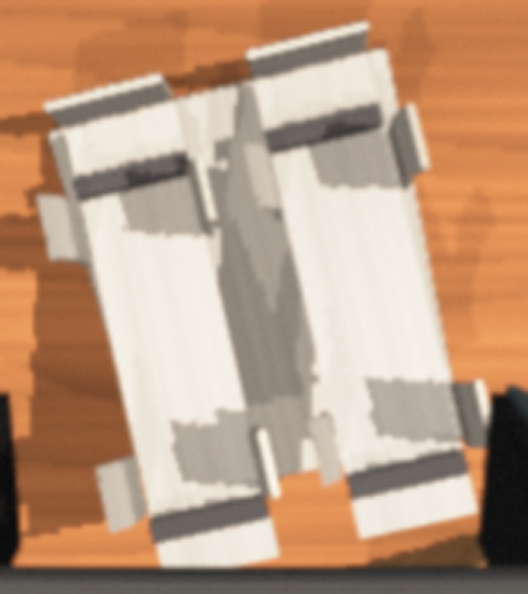

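The rests fit the 150 mm spacing and slope exactly, giving a holder yaw of about 13.9°. The bay origins are left (556,45.5) and right (576.5,-37). Now over to the left case.

```bash
python3 -m crank '-1 14.3 51 12 0 0 0;-1 14.3 51 12 0 0 0;-1 14.3 51 12 0 0 0;-1 14.3 51 12 0 0 0;-1 14.3 51 12 0 0 0'
python3 -m crank '-1 0 0 0 0 0 -9.2;-1 0 0 0 0 0 -9.2;-1 0 0 0 0 0 -9.2;-1 0 0 0 0 0 -9.2;-1 0 0 0 0 0 -9.2;-1 0 0 0 0 0 -9.2;-1 0 0 0 0 0 -9.3;-1 0 0 0 0 0 0'
python3 - <<'E'
from h import *
s=env.state();w=grab_frame("wrist");c=cam("wrist",s)
g=w.copy()
yaw=64.5;C=np.array([458.5,252.2,0]);R=Ro.from_euler("z",yaw,degrees=True)
for z in (0,40):
  q=np.array([proj(c,C+R.apply([a,b,z])) for a,b in [(90,20),(90,-20),(-90,-20),(-90,20)]])
  cv2.polylines(g,[q.round().astype(int)],True,(0,0,255) if z else (0,255,0))
q=np.array([proj(c,C+R.apply([a,b,105])) for a,b in [(9,9),(9,-9),(-9,-9),(-9,9)]])
cv2.polylines(g,[q.round().astype(int)],True,(255,0,0))
cv2.imwrite("pics/w2.png",cv2.resize(g,(800,600)))
print(s["time_s"],s["ee_pos"],s["ee_rot"])
E
```

```text
time_s: 3.0
ee_pos: [458.2, 253.8, 219.8]
ee_rot: [180.0, 0.0, 179.9]
force: [0.1, 0.1, 0.0]
gripper_width: 91.2
gripper_force: 0.0
time_s: 4.0
ee_pos: [458.7, 252.2, 220.0]
ee_rot: [-180.0, 0.0, -115.7]
force: [-0.6, 0.2, -0.3]
gripper_width: 91.1
gripper_force: 0.0
4.0 [458.72243471 252.22465258 220.0011168 ] [-1.79997277e+02  9.69076250e-03 -1.15661191e+02]
```

View pics/w2.png

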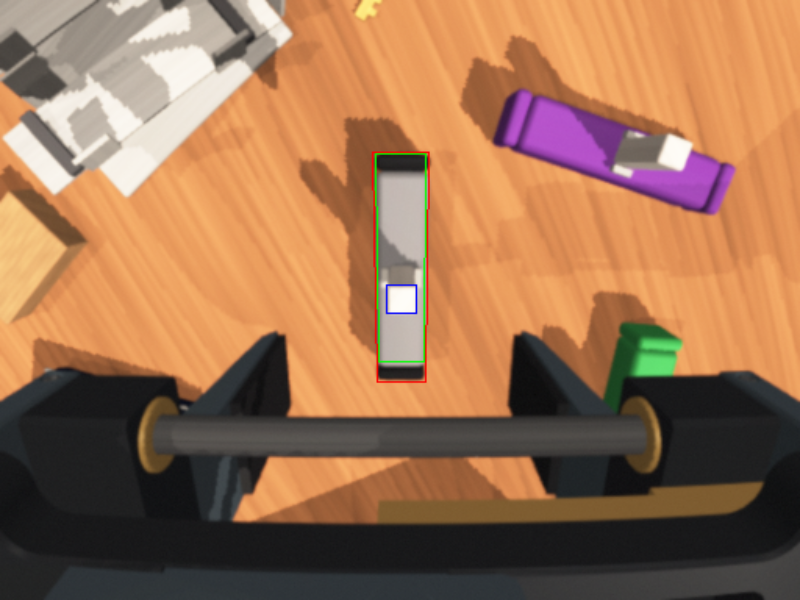

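The overlay matches to about 1 mm: case outline (375–428,153–380), post top (401,299). Descend and grip.

```bash
python3 -m crank '-1 0 0 50 0 0 0;-1 0 0 50 0 0 0;-1 0 0 48 0 0 0;-1 0 0 0 0 0 0;1 0 0 0 0 0 0;1 0 0 0 0 0 0;1 0 0 0 0 0 0;1 0 0 0 0 0 0;1 0 0 0 0 0 0;1 0 0 0 0 0 0' 50
python3 -m crank '1 0 0 0 0 0 0;1 0 0 -15 0 0 0;1 0 0 -20 0 0 0;1 0 0 -25 0 0 0;1 0 0 -30 0 0 0;1 0 0 -30 0 0 0;1 0 0 -30 0 0 0;1 0 0 0 0 0 0;1 0 0 0 0 0 0;1 0 0 0 0 0 0' 50
python3 - <<'E'
from h import *
s=env.state();w=grab_frame("wrist");print(s["torque"],s["force"])
cv2.imwrite("pics/w3.png",w);t=grab_frame("side");cv2.imwrite("pics/t3.png",np.hstack([w[60:360,120:392],cv2.resize(t[130:280,180:340],None,fx=2,fy=2)]))
E
```

```text
time_s: 5.3
ee_pos: [458.7, 252.2, 72.0]
ee_rot: [-180.0, 0.0, -115.5]
force: [0.3, 0.4, 0.5]
gripper_width: 34.0
gripper_force: 0.0
time_s: 6.55
ee_pos: [457.8, 251.7, 220.3]
ee_rot: [179.9, -0.2, -115.5]
force: [-0.3, -0.3, -2.8]
gripper_width: 17.8
gripper_force: 50.0
[-0.08031052  0.13535178  0.00454755] [-0.26360118 -0.32166185 -2.80576522]
```

View pics/t3.png

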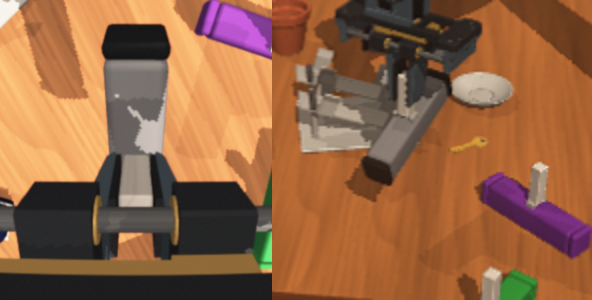

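The far (image-top) end widens toward the camera, so it is up. The torque agrees: the heavy end is at tool -x. I'll check the grip height by projection.

```bash
python3 - <<'E'
from h import *
s=env.state();c=cam("wrist",s);w=cv2.imread("pics/w3.png")
R=Ro.from_euler("xyz",s["ee_rot"],degrees=True)
print(s["ee_pos"],s["ee_rot"])
g=[]
for d in (30,45):
  im=w.copy()
  B=R*Ro.from_euler("x",180,degrees=True)*Ro.from_euler("y",-20.05,degrees=True) # case axes; +x end up
  piv=s["ee_pos"]+R.apply([0,0,d])
  for z in (0,40):
    q=np.array([proj(c,piv+B.apply([a,b,z-42])) for a,b in [(90,20),(90,-20),(-20,-20),(-20,20)]])
    print(d,z,q.round().tolist())
    cv2.polylines(im,[q.round().astype(int)],True,(0,0,255) if z else (0,255,0))
  g.append(im[60:260,180:330])
cv2.imwrite("pics/w3o.png",cv2.resize(np.hstack(g),None,fx=2.5,fy=2.5))
E
```

```text
[458.18842083 251.86278727 220.73421194] [ 1.79912829e+02 -1.13154836e-01 -1.15525561e+02]
30 0 [[226.0, 77.0], [288.0, 77.0], [280.0, 209.0], [233.0, 209.0]]
30 40 [[219.0, 97.0], [295.0, 97.0], [283.0, 243.0], [230.0, 243.0]]
45 0 [[228.0, 79.0], [286.0, 79.0], [278.0, 203.0], [234.0, 203.0]]
45 40 [[222.0, 98.0], [292.0, 98.0], [282.0, 235.0], [231.0, 235.0]]
```

View pics/w3o.png

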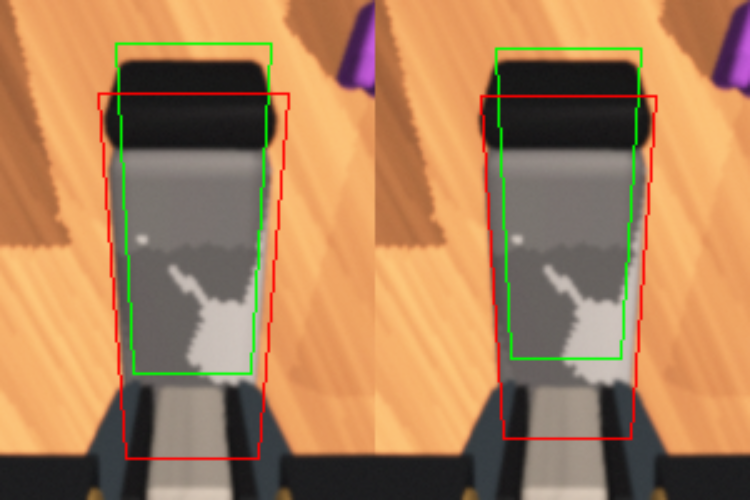

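The grip sits about 15 mm higher on the post than planned, so the pin is about 46 mm below the TCP. The hold is firm, and tilt and alignment are as expected. Lift clear and turn the heavy end to the foot.

```bash
python3 -m crank '1 0 0 -20 0 0 0;1 0 0 -20 0 0 5;1 0 0 0 0 0 10.5;1 0 0 0 0 0 10.5;1 0 0 0 0 0 10.5;1 0 0 0 0 0 10.5;1 0 0 0 0 0 10.5;1 0 0 0 0 0 10.5;1 0 0 0 0 0 10.5;1 0 0 0 0 0 10.5'
python3 -m crank '1 0 0 0 0 0 10.5;1 0 0 0 0 0 10.5;1 0 0 0 0 0 10.5;1 0 0 0 0 0 10.5;1 0 0 0 0 0 10.5;1 0 0 0 0 0 10.5;1 0 0 0 0 0 10.5;1 0 0 0 0 0 10.5;1 0 0 0 0 0 10.5;1 0 0 0 0 0 10.5'
python3 -m crank '1 0 0 0 0 0 10.5;1 0 0 0 0 0 10.5;1 0 0 0 0 0 10.5;1 0 0 0 0 0 5;1 0 0 0 0 0 0;1 0 0 0 0 0 0'
python3 -c "
from h import *
print(delta([542.2,42,260],13.9))"
```

```text
time_s: 7.9
ee_pos: [458.5, 252.1, 261.2]
ee_rot: [-179.9, -0.1, 155.1]
force: [0.0, -0.2, -3.2]
gripper_width: 17.7
gripper_force: 50.0
time_s: 9.15
ee_pos: [458.7, 252.2, 261.3]
ee_rot: [-180.0, 0.0, 50.1]
force: [-0.6, -0.3, -2.8]
gripper_width: 17.8
gripper_force: 50.0
time_s: 9.9
ee_pos: [458.7, 252.1, 261.7]
ee_rot: [180.0, 0.0, 14.0]
force: [-0.3, -0.0, -2.7]
gripper_width: 17.8
gripper_force: 50.0
(array([ 30. , 224.1,   1.7]), array([0. , 0. , 0.1]))
```

```bash
python3 -m crank '1 6 44.8 0 0 0 0;1 6 44.8 0 0 0 0;1 6 44.8 0 0 0 0;1 6 44.8 0 0 0 0;1 6 44.9 1.7 0 0 0;1 0 0 0 0 0 0;1 0 0 0 0 0 0;1 0 0 0 0 0 0'
python3 - <<'E'
from h import *
s=env.state();w=grab_frame("wrist");c=cam("wrist",s);print(s["ee_pos"],s["ee_rot"],s["torque"])
R=Ro.from_euler("xyz",s["ee_rot"],degrees=True)
t=grab_frame("side");ct=cam("side");t2=t.copy();w2=w.copy()
B=R*Ro.from_euler("x",180,degrees=True)*Ro.from_euler("y",-20.05,degrees=True)
piv=s["ee_pos"]+R.apply([0,0,46])
Y=Ro.from_euler("zy",[13.9,-20.05],degrees=True)
for im,cc in ((t2,ct),(w2,c)):
  for z in (0,40):
    q=np.array([proj(cc,piv+B.apply([a,b,z-42])) for a,b in [(90,20),(90,-20),(-90,-20),(-90,20)]])
    cv2.polylines(im,[q.round().astype(int)],True,(0,0,255) if z else (0,255,0))
  for o in ([556.2,45.5,55],[576.4,-37,55]):
    q=np.array([proj(cc,np.array(o)+Y.apply([a,b,0])) for a,b in [(75,26.5),(75,-26.5),(-75,-26.5),(-75,26.5)]])
    cv2.polylines(im,[q.round().astype(int)],True,(255,0,0))
a=cv2.resize(t2[90:240,150:310],None,fx=2.5,fy=2.5);b=w2[:300,80:430]
b=cv2.resize(b,(400,375))
cv2.imwrite("pics/t4.png",np.hstack([a,b]))
E
```

```text
time_s: 10.9
ee_pos: [541.6, 42.9, 260.3]
ee_rot: [-180.0, -0.0, 14.1]
force: [-0.0, 0.3, -3.2]
gripper_width: 17.6
gripper_force: 50.0
[541.61979187  42.90285142 260.28512242] [-1.79971688e+02 -9.00176333e-04  1.40600772e+01] [-0.02474543  0.00209132 -0.03992188]
```

View pics/t4.png

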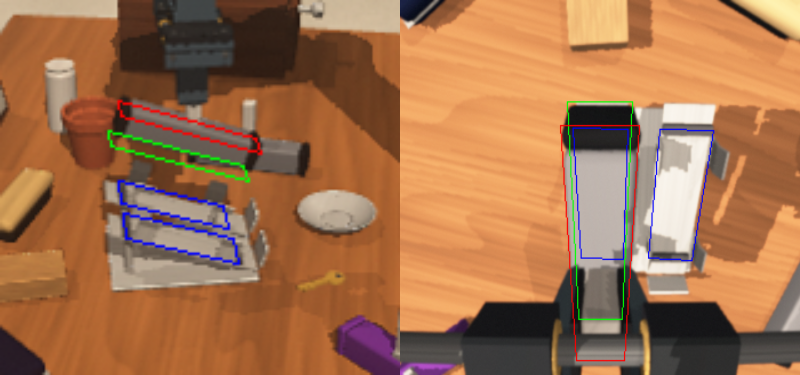

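The case is sagging low end toward the foot and lines up with the left bay. It is at (565–640,103–) in the wrist half, with the blue rest outline beneath. Lower it and feel for contact.

```bash
python3 -m crank '1 0 0 40 0 0 0;1 0 0 40 0 0 0;1 0 0 24 0 0 0;1 0 0 8 0 0 0;1 0 0 0 0 0 0;1 0 0 0 0 0 0;1 0 0 0 0 0 0'
for i in 1; do :; done
python3 -m crank '1 0 0 2 0 0 0;1 0 0 2 0 0 0;1 0 0 0 0 0 0;1 0 0 0 0 0 0'
python3 -m crank '1 0 0 2 0 0 0;1 0 0 0 0 0 0;1 0 0 0 0 0 0'
python3 -c "
from h import *
s=env.state();print(s['ee_pos'],s['ee_rot'],s['torque'],s['force'])"
```

```text
time_s: 11.88
ee_pos: [542.6, 42.0, 149.4]
ee_rot: [180.0, -0.1, 14.0]
force: [-0.1, -0.5, -3.1]
gripper_width: 17.8
gripper_force: 50.0
time_s: 12.38
ee_pos: [542.0, 41.9, 144.2]
ee_rot: [-180.0, -0.0, 14.0]
force: [-0.3, -0.3, -1.9]
gripper_width: 17.8
gripper_force: 50.0
time_s: 12.75
ee_pos: [542.0, 42.0, 142.2]
ee_rot: [-180.0, -0.0, 14.0]
force: [-0.6, -0.7, -4.1]
gripper_width: 18.1
gripper_force: 50.0
[541.96891091  41.95510098 142.19972116] [-1.79995107e+02 -6.99950709e-06  1.39744415e+01] [-0.01386172  0.06145108 -0.01528392] [-0.64032501 -0.66412971 -4.14865336]
```

```bash
for i in a; do :; done; python3 -m crank '1 0 0 1.5 0 0 0;1 0 0 0 0 0 0;1 0 0 0 0 0 0' | sed -n 2,4p
python3 -m crank '1 0 0 1.5 0 0 0;1 0 0 0 0 0 0;1 0 0 0 0 0 0'| sed -n 2,4p
python3 -m crank '1 0 0 1.5 0 0 0;1 0 0 0 0 0 0;1 0 0 0 0 0 0'| sed -n 2,4p
```

```text
ee_pos: [542.0, 41.9, 140.8]
ee_rot: [-180.0, -0.0, 14.0]
force: [0.3, 0.1, -3.9]
ee_pos: [541.9, 41.9, 139.2]
ee_rot: [-180.0, 0.0, 14.0]
force: [-0.1, 0.5, -3.8]
ee_pos: [542.0, 41.9, 137.8]
ee_rot: [-180.0, -0.0, 14.0]
force: [-0.2, 0.2, -3.2]
```

```bash
python3 -m crank '1 0 0 1.5 0 0 0;1 0 0 0 0 0 0;1 0 0 0 0 0 0' | sed -n 2,4p
python3 -m crank '1 0 0 1.5 0 0 0;1 0 0 0 0 0 0;1 0 0 0 0 0 0'| sed -n 2,4p
python3 -m crank '1 0 0 1.5 0 0 0;1 0 0 0 0 0 0;1 0 0 0 0 0 0'| sed -n 2,4p
```

```text
ee_pos: [541.9, 42.0, 136.2]
ee_rot: [-180.0, 0.0, 14.0]
force: [-0.2, 0.5, -2.4]
ee_pos: [542.0, 42.0, 134.7]
ee_rot: [-180.0, -0.0, 14.0]
force: [-0.3, 0.0, -2.5]
ee_pos: [542.0, 41.9, 133.2]
ee_rot: [-180.0, -0.0, 14.0]
force: [-0.3, 0.6, -1.8]
```

```bash
python3 -m crank '1 0 0 1 0 0 0;1 0 0 0 0 0 0;1 0 0 0 0 0 0' | sed -n 2,4p
python3 -m crank '1 0 0 1 0 0 0;1 0 0 0 0 0 0;1 0 0 0 0 0 0'| sed -n 2,4p
python3 - <<'E'
from h import *
F=[];T=[]
for i in range(3):
    f=grab_frame(["wrist","side","top"][i]);cv2.imwrite(f"pics/p5_{i}.png",f);s=env.state();F.append(s["force"]);T.append(s["torque"])
print(np.mean(F,0),np.mean(T,0))
for c in("wrist","side","top"):
  for d in models.search_frame("case_a",c): print(c,d)
E
```

```text
ee_pos: [542.0, 41.9, 132.2]
ee_rot: [-180.0, -0.0, 14.0]
force: [0.4, 0.1, -4.4]
ee_pos: [542.1, 42.0, 131.6]
ee_rot: [180.0, -0.0, 14.0]
force: [-0.8, -0.5, 0.4]
[-0.73155522 -0.40431173  0.85680389] [-0.07624111  0.17151664  0.02153657]
wrist {'point': [343.4, 187.3, 17.6], 'p': 0.92}
wrist {'point': [558.6, -242.2, 16.5], 'p': 0.56}
side {'point': [274.2, 245.9, 38.3], 'p': 0.86}
side {'point': [473.6, -234.4, 35.4], 'p': 0.84}
side {'point': [334.1, 480.2, 38.6], 'p': 0.72}
side {'point': [541.1, 55.2, 86.2], 'p': 0.61}
top {'point': [272.7, 235.9, 41.4], 'p': 0.93}
top {'point': [330.8, 457.8, 44.3], 'p': 0.74}
top {'point': [495.8, -247.4, 37.0], 'p': 0.57}
top {'point': [516.5, 33.1, 83.0], 'p': 0.47}
```

Contact at TCP z of about 132, as the side view suggested. I'll check alignment before releasing.

```bash
cat > ov.py <<'E'
from h import *
def ov(im,cc,o,yaw=13.9):
    im=cv2.resize(im,None,fx=4,fy=4,interpolation=cv2.INTER_CUBIC);Y=Ro.from_euler("zy",[yaw,-20.05],degrees=True)
    for z,col in ((0,(0,255,0)),(40,(0,0,255))):
        q=np.array([proj(cc,np.array(o)+Y.apply([a,b,z])) for a,b in [(90,20),(90,-20),(-90,-20),(-90,20)]])*4+1.5
        cv2.polylines(im,[q.round().astype(int)],True,col)
    q=np.array([proj(cc,np.array(o)+Y.apply([-103,b,z])) for b,z in [(20,0),(20,24),(-20,24),(-20,0)]])*4+1.5
    cv2.polylines(im,[q.round().astype(int)],True,(255,0,0));return im
E
python3 - <<'E'
from ov import *
o=[556.2,45.5,55]
a=ov(cv2.imread("pics/p5_1.png"),cam("side"),o)[4*140:4*220,4*170:4*290]
b=ov(cv2.imread("pics/p5_2.png"),cam("top"),o)[4*90:4*200,4*225:4*320]
b=cv2.resize(b,(304,352));h=np.zeros((352,480,3),np.uint8);h[:320]=a
cv2.imwrite("pics/p6.png",np.hstack([h,b]))
E
```

```text
(no output)
```

View pics/p6.png

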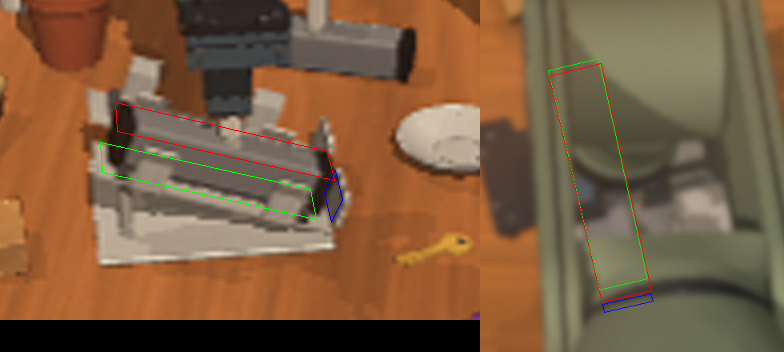

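Case and predicted outline coincide to within 1–2 px. In the side view the case runs from (118,103) to (330,180), and the stop shows a clear gap. Release and rise.

```bash
python3 -m crank '-0.2 0 0 0 0 0 0;-0.2 0 0 0 0 0 0;-0.2 0 0 0 0 0 0;-0.2 0 0 0 0 0 0;-0.2 0 0 -20 0 0 0;-0.2 0 0 -40 0 0 0;-0.2 0 0 -50 0 0 0;-0.2 0 0 -40 0 0 0;-1 0 0 0 0 0 0;-1 0 0 0 0 0 0'
python3 - <<'E'
from h import *
s=env.state();w=grab_frame("wrist");c=cam("wrist",s);cv2.imwrite("pics/w7.png",w)
import pickle;pickle.dump(s,open("s7.pkl","wb"))
print(s["ee_pos"],delta([498,-251,220],-7.5),delta([498,-251,220],172.5),s["qpos"][5])
t=grab_frame("side");cv2.imwrite("pics/t7.png",t)
for n in ("wrist","side"):
  for d in models.search_frame("case_a",n): print(n,d)
print(proj(cam("top"),[542,42,157.5]),proj(c,[542,42,157.5]),proj(cam("side"),[542,42,157.5]))
E
```

```text
time_s: 17.3
ee_pos: [541.4, 41.9, 280.4]
ee_rot: [-180.0, 0.1, 14.0]
force: [-0.1, 0.8, 0.5]
gripper_width: 72.0
gripper_force: 0.0
[541.39739415  41.88514721 280.39614065] (array([-112.5,  273.8,   60. ]), array([-0. ,  0.2, 21.5])) (array([-112.5,  273.8,   60. ]), array([  -0.2,   -0. , -158.5])) 79.23448403875544
wrist {'point': [537.6, -247.4, 39.1], 'p': 0.97}
wrist {'point': [320.1, 414.8, 23.5], 'p': 0.91}
wrist {'point': [563.7, 46.7, 106.4], 'p': 0.76}
side {'point': [331.0, 485.3, 37.7], 'p': 0.83}
side {'point': [543.8, 54.2, 88.4], 'p': 0.79}
side {'point': [495.2, -239.3, 32.3], 'p': 0.63}
side {'point': [271.2, 249.8, 41.9], 'p': 0.58}
[265.41125247 143.05809016] [254.78841325 189.25120271] [225.97049879 156.40889857]
```

```bash
python3 -m crank '-1 -22.5 54.8 0 0 0 0;-1 -22.5 54.8 0 0 0 0;-1 -22.5 54.8 0 0 0 0;-1 -22.5 54.8 0 0 0 0;-1 -22.5 54.6 20 0 0 0;-1 0 0 20 0 0 7;-1 0 0 20 0 0 7;-1 0 0 0 0 0 7.5;-1 0 0 0 0 0 0;-1 0 0 0 0 0 0'
python3 - <<'E'
from h import *
s=env.state();w=grab_frame("wrist");c=cam("wrist",s);cv2.imwrite("pics/w8.png",w)
print(s["ee_pos"],s["ee_rot"])
p=proj(c,[498,-251.3,105]);print("pred post",p)
x,y=p.round().astype(int)
g=w[y-30:y+30,x-30:x+30].min(2);m=(g>215).astype(np.uint8)
n,l,st,ce=cv2.connectedComponentsWithStats(m)
for i in range(1,n):
    if st[i,4]>40: print(st[i],ce[i]+[x-30,y-30],back(c,ce[i]+[x-30,y-30],105))
hsv=cv2.cvtColor(w,cv2.COLOR_BGR2HSV);m=((hsv[...,1]<60)).astype(np.uint8);m[230:]=0
n,l,st,ce=cv2.connectedComponentsWithStats(m)
for i in range(1,n):
    if st[i,4]>1500: print(st[i],cv2.minAreaRect(np.argwhere(l==i)[:,::-1].astype(np.float32)))
for a,b,z in [(90,20,40),(90,-20,40),(-90,-20,40),(-90,20,40),(-90,20,0),(-90,-20,0)]:
    print((a,b,z),proj(c,np.array([498,-251.3,0])+Ro.from_euler("z",-7.5,degrees=True).apply([a,b,z])).round(1))
E
```

```text
time_s: 18.75
ee_pos: [499.0, -250.9, 221.1]
ee_rot: [-180.0, 0.0, -7.4]
force: [-0.2, 0.8, -0.8]
gripper_width: 91.2
gripper_force: 0.0
[ 498.96104373 -250.90975826  221.09019782] [-1.79992855e+02  8.72027932e-03 -7.41670843e+00]
pred post [255.6160189  192.95213263]
[ 23  21  17  16 268] [257.  191.5] [ 499.30334176 -252.8418686   105.        ]
[    0    48   141   182 18142] ((42.09771728515625, 141.3603515625), (185.55865478515625, 136.3966064453125), 64.14446258544922)
[ 240  100   33  130 4054] ((256.0, 164.5), (129.0, 32.0), 90.0)
(90, 20, 40) [237.7  99.1]
(90, -20, 40) [273.5  99.1]
(-90, -20, 40) [270.9 245.1]
(-90, 20, 40) [239.9 245.1]
(-90, 20, 0) [241.3 232.1]
(-90, -20, 0) [269.4 232.1]
```

Post found at (499.3,-252.8), axis aligned. Descend, and close fully before lifting.

```bash
python3 -m crank '-1 0.5 1.8 50 0 0 0;0 0 0 50 0 0 0;0 0 0 49 0 0 0;1 0 0 0 0 0 0;1 0 0 0 0 0 0;1 0 0 0 0 0 0;1 0 0 0 0 0 0;1 0 0 0 0 0 0;1 0 0 0 0 0 0;1 0 0 0 0 0 0' 50
python3 -m crank '1 0 0 0 0 0 0;1 0 0 0 0 0 0;1 0 0 0 0 0 0'
python3 -m crank '1 0 0 -15 0 0 0;1 0 0 -20 0 0 0;1 0 0 -25 0 0 0;1 0 0 -30 0 0 0;1 0 0 -30 0 0 0;1 0 0 -30 0 0 0;1 0 0 -20 0 0 0;1 0 0 -20 0 0 0;1 0 0 0 0 0 0;1 0 0 0 0 0 0' 50
python3 - <<'E'
from h import *
s=env.state();w=grab_frame("wrist");c=cam("wrist",s);cv2.imwrite("pics/w9.png",w)
t=grab_frame("side");cv2.imwrite("pics/t9.png",t);t=grab_frame("top");cv2.imwrite("pics/tt9.png",t)
s=env.state();print(s["torque"],s["force"])
R=Ro.from_euler("xyz",s["ee_rot"],degrees=True)
for sg in (1,-1):
  B=R*Ro.from_euler("x",180,degrees=True)*Ro.from_euler("y",-20.05*sg,degrees=True)
  piv=s["ee_pos"]+R.apply([0,0,30])
  print(sg,[proj(c,piv+B.apply([a,b,z-42])).round().tolist() for a,b,z in [(90,20,0),(90,-20,0),(90,20,40),(90,-20,40)]])
dark=(w[:230,200:312].max(2)<60)
rows=np.where(dark.sum(1)>20)[0];print(rows)
for r in rows[::4]: k=np.where(dark[r])[0]+200;print(r,k.min(),k.max())
E
```

```text
time_s: 20.05
ee_pos: [499.4, -252.9, 72.7]
ee_rot: [180.0, -0.0, -7.5]
force: [-1.6, 0.9, 3.9]
gripper_width: 17.5
gripper_force: 50.0
time_s: 20.42
ee_pos: [499.3, -252.9, 72.7]
ee_rot: [180.0, -0.0, -7.5]
force: [-0.3, -0.6, 5.3]
gripper_width: 18.2
gripper_force: 50.0
time_s: 21.68
ee_pos: [498.4, -252.4, 261.1]
ee_rot: [-179.9, 0.1, -7.5]
force: [-0.4, 0.7, -4.2]
gripper_width: 17.5
gripper_force: 50.0
[ 0.06405185  0.27068545 -0.013948  ] [-0.79534292 -0.76384342 -2.89920935]
1 [[224.0, 78.0], [286.0, 78.0], [217.0, 99.0], [293.0, 99.0]]
-1 [[232.0, 120.0], [278.0, 120.0], [228.0, 103.0], [282.0, 103.0]]
[108 109 110 111 112 113 114 115 116 117 118 119 120 121 122 215 216 217
 218 219 220 221 222 223 224 225 226 227 228 229]
108 233 277
112 230 279
116 230 279
120 231 278
216 228 282
220 226 284
224 224 286
228 222 288
```

The cap is at rows 108–122, narrow, which means the tool +x end is down. The torque agrees. Heavy end is at tool +x, so turn to yaw 193.9.

```bash
python3 -m crank '1 0 0 0 0 0 -5.4;1 0 0 0 0 0 -10;1 0 0 0 0 0 -10;1 0 0 0 0 0 -10;1 0 0 0 0 0 -10;1 0 0 0 0 0 -10;1 0 0 0 0 0 -10;1 0 0 0 0 0 -10;1 0 0 0 0 0 -10;1 0 0 0 0 0 -10'
python3 -m crank '1 0 0 0 0 0 -10;1 0 0 0 0 0 -10;1 0 0 0 0 0 -10;1 0 0 0 0 0 -10;1 0 0 0 0 0 -10;1 0 0 0 0 0 -10;1 0 0 0 0 0 -10;1 0 0 0 0 0 -10;1 0 0 0 0 0 -10;1 0 0 0 0 0 -10'
python3 -m crank '1 0 0 0 0 0 -6;1 0 0 0 0 0 0;1 0 0 0 0 0 0'
python3 -c "
from h import *
print(delta([562.4,-40.5,261],193.9))"
```

```text
time_s: 23.08
ee_pos: [499.0, -252.7, 261.5]
ee_rot: [-179.9, -0.0, 88.2]
force: [-0.0, 1.0, -2.3]
gripper_width: 17.7
gripper_force: 50.0
time_s: 24.32
ee_pos: [499.1, -252.7, 261.5]
ee_rot: [180.0, -0.0, -171.8]
force: [0.1, 0.1, -2.6]
gripper_width: 17.7
gripper_force: 50.0
time_s: 24.7
ee_pos: [499.1, -252.7, 261.9]
ee_rot: [180.0, -0.0, -166.2]
force: [0.6, -0.5, -2.8]
gripper_width: 18.1
gripper_force: 50.0
(array([-112. ,  191. ,    0.9]), array([ 0. , -0. , -0.1]))
```

```bash
python3 -m crank '1 -28 47.8 0 0 0 0;1 -28 47.8 0 0 0 0;1 -28 47.7 0 0 0 0;1 -28 47.7 0 0 0 0;1 0 0 0 0 0 0;1 0 0 0 0 0 0;1 0 0 0 0 0 0'
python3 - <<'E'
from h import *
for i in range(3): s=env.state();print(s["ee_pos"]);grab_frame("side")
print(delta([562.4,-40.5,140],193.9))
E
```

```text
time_s: 25.58
ee_pos: [561.8, -41.6, 262.2]
ee_rot: [-180.0, -0.0, -166.2]
force: [0.3, -0.3, -3.1]
gripper_width: 17.8
gripper_force: 50.0
[561.81590772 -41.62858807 262.19215444]
[561.85139144 -41.70212425 262.25773453]
[561.86626423 -41.66438924 262.27447065]
(array([ -0.7,   0.9, 122.3]), array([-0. ,  0. , -0.1]))
```

```bash
python3 -m crank '1 -0.7 0.9 40 0 0 0;1 0 0 40 0 0 0;1 0 0 35 0 0 0;1 0 0 7 0 0 0;1 0 0 0 0 0 0;1 0 0 0 0 0 0;1 0 0 0 0 0 0' | sed -n 2,4p
python3 -m crank '1 0 0 3 0 0 0;1 0 0 3 0 0 0;1 0 0 3 0 0 0;1 0 0 0 0 0 0;1 0 0 0 0 0 0' | sed -n 2,4p
python3 -m crank '1 0 0 2 0 0 0;1 0 0 0 0 0 0;1 0 0 0 0 0 0' | sed -n 2,4p
python3 -m crank '1 0 0 2 0 0 0;1 0 0 0 0 0 0;1 0 0 0 0 0 0' | sed -n 2,4p
```

```text
ee_pos: [563.4, -39.6, 141.7]
ee_rot: [-180.0, 0.2, -166.1]
force: [-0.1, 0.5, -1.7]
ee_pos: [562.6, -39.5, 131.2]
ee_rot: [180.0, -0.0, -166.1]
force: [-0.3, -0.3, -4.3]
ee_pos: [562.6, -39.5, 129.3]
ee_rot: [180.0, 0.0, -166.1]
force: [0.2, -0.3, -3.3]
ee_pos: [562.6, -39.5, 127.2]
ee_rot: [180.0, 0.0, -166.1]
force: [-0.6, 0.1, -2.8]
```

```bash
python3 -m crank '1 0 -0.9 1 0 0 0;1 0 0 0 0 0 0;1 0 0 0 0 0 0' | sed -n 2,4p
python3 -m crank '1 0 0 1 0 0 0;1 0 0 0 0 0 0;1 0 0 0 0 0 0' | sed -n 2,4p
python3 -m crank '1 0 0 1 0 0 0;1 0 0 0 0 0 0;1 0 0 0 0 0 0' | sed -n 2,4p
```

```text
ee_pos: [562.9, -40.0, 126.7]
ee_rot: [180.0, 0.0, -166.1]
force: [-1.3, 2.9, 2.4]
ee_pos: [562.9, -40.0, 126.7]
ee_rot: [180.0, 0.1, -166.1]
force: [-2.0, 3.7, 8.5]
ee_pos: [562.9, -40.0, 126.7]
ee_rot: [180.0, 0.1, -166.1]
force: [-5.0, 3.0, 13.1]
```

Contact where expected. Ease off the press, release and rise.

```bash
python3 -m crank '1 0 0 -1.8 0 0 0;1 0 0 0 0 0 0;-0.2 0 0 0 0 0 0;-0.2 0 0 0 0 0 0;-0.2 0 0 0 0 0 0;-0.2 0 0 0 0 0 0;-0.2 0 0 -20 0 0 0;-0.2 0 0 -40 0 0 0;-0.2 0 0 -50 0 0 0;-0.2 0 0 -50 0 0 0'
python3 -m crank '-0.2 -62 0 -20 0 0 0;-0.2 -40 0 -40 0 0 0;-1 0 0 -20 0 0 0;-1 0 0 0 0 0 0;-1 0 0 0 0 0 0'
python3 - <<'E'
from ov import *
s=env.state();c=cam("wrist",s);print(s["ee_pos"],s["ee_rot"])
w=grab_frame("wrist");t=grab_frame("side")
cv2.imwrite("pics/w10.png",w);cv2.imwrite("pics/t10.png",t)
def two(im,cc):
    im=cv2.resize(im,None,fx=4,fy=4,interpolation=cv2.INTER_CUBIC)
    Y=Ro.from_euler("zy",[13.9,-20.05],degrees=True)
    for o in([556.2,45.5,55],[576.4,-37,55]):
        for P,col in (([(x,y,40) for x,y in [(90,20),(90,-20),(-90,-20),(-90,20)]],(0,0,255)),([(-103,20,0),(-103,20,24),(-103,-20,24),(-103,-20,0)],(255,0,0))):
            q=np.array([proj(cc,np.array(o)+Y.apply(p)) for p in P])*4+1.5
            cv2.polylines(im,[q.round().astype(int)],True,col)
    q=np.array([proj(cc,np.array(o)+[-10,40,30]) for o in([556.2,45.5,55],)])[0]*4
    return im
a=two(t,cam("side"))[4*130:4*220,4*160:4*260]
b=two(w,c);x,y=(proj(c,[566,4,75])*4).astype(int);print(x,y)
x0=max(0,x-320);y0=max(0,y-420);b=b[y0:y0+840,x0:x0+640]
b=cv2.resize(b,None,fx=.62,fy=.62)
H=max(a.shape[0],b.shape[0]);H=min(H,600)
f=lambda i:np.vstack([i[:H],np.zeros((max(0,H-i.shape[0]),i.shape[1],3),np.uint8)])
cv2.imwrite("pics/fin.png",np.hstack([f(a),f(b)]));print(cv2.imread("pics/fin.png").shape)
E
```

```text
time_s: 30.35
ee_pos: [562.6, -40.4, 287.4]
ee_rot: [180.0, -0.0, -166.1]
force: [0.5, 0.5, 0.1]
gripper_width: 54.8
gripper_force: 0.0
time_s: 30.98
ee_pos: [658.7, -16.6, 364.1]
ee_rot: [180.0, -0.1, -166.1]
force: [0.0, 0.7, -0.3]
gripper_width: 81.8
gripper_force: 0.0
[658.70854092 -16.6099633  364.07596366] [ 1.79968483e+02 -1.07315431e-01 -1.66137113e+02]
1136 409
(521, 797, 3)
```

View pics/fin.png

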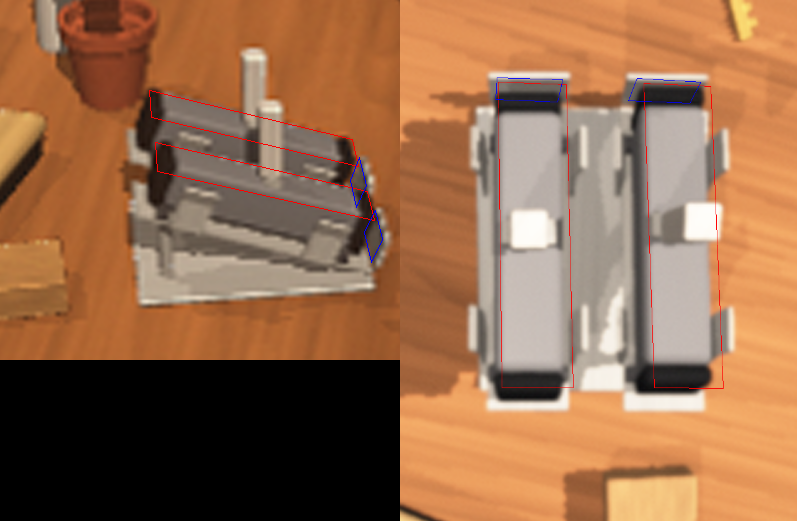

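Both cases lie parallel between their clips. In the wrist view they are at x 497–566 and 637–709. The right one looks a few mm further from its stop than the left, so I'll measure the gaps numerically.

```bash
python3 - <<'E'
from h import *
s=env.state();c=cam("wrist",s);w=cv2.imread("pics/w10.png").max(2).astype(np.float32)
Y=Ro.from_euler("zy",[13.9,-20.05],degrees=True)
def prof(o,xs,ys,z):
    P=np.array([[proj(c,np.array(o)+Y.apply([x,y,z])) for x in xs] for y in ys],np.float32)
    return cv2.remap(w,P[...,0],P[...,1],cv2.INTER_LINEAR).mean(0)
for n,o in (("L",[556.2,45.5,55]),("R",[576.4,-37,55])):
    for nm,xs,z in (("low z40",np.arange(-105,-60,.5),40),("high z40",np.arange(60,115,.5),40),("stop z24",np.arange(-125,-85,.5),24),("lowrest z0 end",np.arange(80,125,.5),0)):
        p=prof(o,xs,np.arange(-12,12.1,2)+(-4 if n=="L" else 0),z);g=np.gradient(p,.5)
        idx=[i for i in range(2,len(g)-2) if abs(g[i])==max(abs(g[i-2:i+3])) and abs(g[i])>5]
        print(n,nm,[(xs[i].round(1),g[i].round(0)) for i in idx])
    ys=np.arange(-45,45.1,.5)
    for xs in ([-50,-40,-30],[40,50,60]):
        P=np.array([[proj(c,np.array(o)+Y.apply([x,y,40])) for y in ys] for x in xs],np.float32)
        p=cv2.remap(w,P[...,0],P[...,1],cv2.INTER_LINEAR).mean(0);g=np.gradient(p,.5)
        print(n,"lat",xs[1],[(ys[i],g[i].round(0)) for i in range(2,len(g)-2) if abs(g[i])==max(abs(g[i-2:i+3])) and abs(g[i])>8])
E
```

```text
L low z40 [(np.float64(-97.0), np.float32(8.0)), (np.float64(-93.0), np.float32(-37.0)), (np.float64(-89.5), np.float32(-21.0)), (np.float64(-76.5), np.float32(41.0))]
L high z40 [(np.float64(76.5), np.float32(-40.0)), (np.float64(93.5), np.float32(65.0))]
L stop z24 [(np.float64(-107.0), np.float32(9.0)), (np.float64(-103.0), np.float32(-36.0)), (np.float64(-99.0), np.float32(-20.0))]
L lowrest z0 end [(np.float64(86.5), np.float32(69.0))]
L lat -40 [(np.float64(-35.5), np.float32(-22.0)), (np.float64(-29.5), np.float32(-18.0)), (np.float64(-22.5), np.float32(17.0)), (np.float64(-20.5), np.float32(17.0)), (np.float64(14.5), np.float32(-23.0)), (np.float64(18.5), np.float32(13.0)), (np.float64(26.0), np.float32(24.0))]
L lat 50 [(np.float64(-36.5), np.float32(-32.0)), (np.float64(-30.0), np.float32(-26.0)), (np.float64(-23.0), np.float32(18.0)), (np.float64(13.5), np.float32(-16.0)), (np.float64(23.5), np.float32(24.0))]
R low z40 [(np.float64(-97.5), np.float32(15.0)), (np.float64(-93.0), np.float32(-43.0)), (np.float64(-85.0), np.float32(-23.0)), (np.float64(-72.5), np.float32(39.0
[... 417 characters left out ...]
oat64(-27.0), np.float32(21.0)), (np.float64(-24.0), np.float32(-16.0)), (np.float64(-20.0), np.float32(20.0)), (np.float64(16.0), np.float32(-16.0)), (np.float64(27.5), np.float32(22.0)), (np.float64(32.0), np.float32(-13.0))]
R lat 50 [(np.float64(-37.5), np.float32(16.0)), (np.float64(-33.5), np.float32(-30.0)), (np.float64(-28.0), np.float32(18.0)), (np.float64(-23.5), np.float32(-25.0)), (np.float64(-21.0), np.float32(21.0)), (np.float64(14.0), np.float32(-8.0)), (np.float64(18.5), np.float32(-10.0)), (np.float64(25.5), np.float32(26.0)), (np.float64(29.5), np.float32(-21.0)), (np.float64(36.5), np.float32(11.0)), (np.float64(39.5), np.float32(8.0)), (np.float64(42.5), np.float32(9.0))]
```

Left gap is 13.0 mm. The right is about 17 mm, so I'll shift the right case 4 mm down-slope. First, find its post.

```bash
python3 - <<'E'
from h import *
s=env.state();c=cam("wrist",s);w=cv2.imread("pics/w10.png")
for n,x,y in (("R",257,92),("L",326,89)):
    g=w[y-14:y+14,x-14:x+14].min(2);nn,l,st,ce=cv2.connectedComponentsWithStats((g>215).astype(np.uint8))
    for i in range(1,nn):
        if st[i,4]>40: print(n,st[i],back(c,ce[i]+[x-14,y-14],158.5).round(1))
print(delta([565,-40,290],193.9))
E
```

```text
R [  6   7  17  15 222] [564.8 -39.  158.5]
L [  7   7  14  14 182] [540.7  40.7 158.5]
(array([96.3, -0.3, 74.2]), array([ 0. , -0.1, -0. ]))
```

```bash
python3 -m crank '-0.2 48.2 0.3 37 0 0 0;-0.2 48.1 0.2 37 0 0 0;-0.2 0 0 0 0 0 0;-0.2 0 0 0 0 0 0;-0.2 0 0 50 0 0 0;-0.2 0 0 50 0 0 0;-0.2 0 0 45 0 0 0;-0.2 0 0 15 0 0 0;-0.2 0 0 3 0 0 0;-0.2 0 0 0 0 0 0'
python3 -m crank '1 0 0 0 0 0 0;1 0 0 0 0 0 0;1 0 0 0 0 0 0;1 0 0 0 0 0 0;1 0 0 0 0 0 0;1 0 0 0 0 0 0;1 0 0 0 0 0 0;1 0 0 0 0 0 0' 50
python3 -m crank '1 0 0 -3 0 0 0;1 0 0 -3 0 0 0;1 0 0 0 0 0 0;1 0 0 0 0 0 0;1 0 0 0 0 0 0'
```

```text
time_s: 32.33
ee_pos: [567.7, -39.2, 130.1]
ee_rot: [-179.9, 0.2, -166.1]
force: [-0.0, -0.3, -1.0]
gripper_width: 54.6
gripper_force: 0.0
time_s: 33.33
ee_pos: [565.8, -39.2, 128.4]
ee_rot: [-180.0, 0.0, -166.1]
force: [-0.7, 0.0, 2.1]
gripper_width: 17.9
gripper_force: 50.0
time_s: 33.95
ee_pos: [565.7, -39.1, 134.1]
ee_rot: [180.0, -0.0, -166.1]
force: [-0.0, 0.7, -2.9]
gripper_width: 17.8
gripper_force: 50.0
```

```bash
python3 -m crank '1 4 0 2 0 0 0;1 0 0 2 0 0 0;1 0 0 1.5 0 0 0;1 0 0 0 0 0 0;1 0 0 0 0 0 0;1 0 0 0 0 0 0' | sed -n 2,4p
python3 -m crank '1 0 0 0.8 0 0 0;1 0 0 0 0 0 0;1 0 0 0 0 0 0;1 0 0 0 0 0 0' | sed -n 2,4p
python3 -m crank '1 0 0 0.8 0 0 0;1 0 0 0 0 0 0;1 0 0 0 0 0 0;1 0 0 0 0 0 0' | sed -n 2,4p
```

```text
ee_pos: [561.9, -40.0, 128.8]
ee_rot: [180.0, 0.0, -166.1]
force: [0.5, 0.3, -3.4]
ee_pos: [561.9, -40.0, 127.9]
ee_rot: [180.0, 0.0, -166.1]
force: [-0.1, -0.2, -2.6]
ee_pos: [561.9, -40.1, 127.1]
ee_rot: [180.0, -0.0, -166.1]
force: [-0.3, 0.2, -2.2]
```

```bash
python3 -m crank '1 0 0 0.6 0 0 0;1 0 0 0 0 0 0;1 0 0 0 0 0 0;1 0 0 0 0 0 0' | sed -n 2,4p
python3 -m crank '-0.2 0 0 0 0 0 0;-0.2 0 0 0 0 0 0;-0.2 0 0 0 0 0 0;-0.2 0 0 0 0 0 0;-0.2 0 0 0 0 0 0;-0.2 0 0 -20 0 0 0;-0.2 0 0 -40 0 0 0;-0.2 0 0 -50 0 0 0;-0.2 0 0 -50 0 0 0;-0.2 0 0 0 0 0 0'
python3 -m crank '-0.2 -62 0 -20 0 0 0;-0.2 -35 0 -40 0 0 0;-1 0 0 -20 0 0 0;-1 0 0 0 0 0 0;-1 0 0 0 0 0 0;-1 0 0 0 0 0 0'
python3 - <<'E'
from h import *
s=env.state();c=cam("wrist",s);im=grab_frame("wrist");cv2.imwrite("pics/w11.png",im);w=im.max(2).astype(np.float32);print(s["ee_pos"])
Y=Ro.from_euler("zy",[13.9,-20.05],degrees=True)
for n,o in (("L",[556.2,45.5,55]),("R",[576.4,-37,55])):
    for nm,xs,z in (("low",np.arange(-105,-60,.5),40),("high",np.arange(60,115,.5),40),("stop",np.arange(-125,-85,.5),24)):
        ys=np.arange(-12,12.1,2)+(-4 if n=="L" else -2)
        P=np.array([[proj(c,np.array(o)+Y.apply([x,y,z])) for x in xs] for y in ys],np.float32)
        p=cv2.remap(w,P[...,0],P[...,1],cv2.INTER_LINEAR).mean(0);g=np.gradient(p,.5)
        print(n,nm,[(float(xs[i]),int(g[i])) for i in range(2,len(g)-2) if abs(g[i])==max(abs(g[i-2:i+3])) and abs(g[i])>8])
E
```

```text
ee_pos: [562.0, -40.0, 127.0]
ee_rot: [-180.0, 0.0, -166.1]
force: [-1.0, 0.2, 3.4]
time_s: 37.45
ee_pos: [563.9, -40.2, 291.2]
ee_rot: [-179.8, 0.5, -166.1]
force: [-0.9, -0.5, -0.8]
gripper_width: 54.5
gripper_force: 0.0
time_s: 38.2
ee_pos: [652.8, -17.5, 364.3]
ee_rot: [179.9, -0.1, -166.1]
force: [-1.0, -0.0, -0.2]
gripper_width: 90.1
gripper_force: 0.0
[652.80494469 -17.51700139 364.29581242]
L low [(-92.5, -38), (-89.0, -20), (-76.0, 34)]
L high [(76.0, -37), (93.0, 64)]
L stop [(-106.5, 8), (-102.5, -36), (-99.0, -19)]
R low [(-96.5, 11), (-93.0, -46), (-88.5, -21), (-76.0, 39)]
R high [(76.5, -35), (93.5, 70)]
R stop [(-106.5, 11), (-103.0, -45), (-98.0, -20)]
```

Both cases now sit 13 mm above their stops, released and at rest. Handing in.

```bash
python3 -c "
from workcell import env
print(env.job_done())"
```

```text
the job is handed in; nothing more can be done
None
```

Both grey cases lie in their own bays with the heavy end at the foot, about 13 mm above the stop by the last wrist picture. I released them, backed the gripper clear, and handed the job in at about 38 s; no verdict came back.

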